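# Snap the lid onto the screw tub standing on the spring scale

## Task

The open tub of screws on the spring scale is to be weighed with its lid on: draw the lid straight out from its slot under the little steel shelf, lay it on the tub (either way round) and press its two ends down in turn until both have snapped home and the lid is flush and level on the rim. Press gently enough that the scale's platform never goes down to its stop, let go, and leave the other things on the bench where they are.

Things in the scene. Friction and masses are not known exactly. Their poses are not given: they have to be found in the camera images.
- lid: White plastic lid, 120 g: plate 130 (x) by 94 (y) by 5 mm. Origin: centre of the plate's UNDERSIDE; z up. Below it a plug 102 by 73 by 12 mm, with a rounded bead along each short end, out to x = +-54.5 mm and 14 mm below the origin. On top a grip bar 44 (x) by 14 (y) by 20 mm high, centred at x = -35 mm. Starts flat on the keeper's floor, its +x half under the roof, the bar outside in front.
- lid_bar (a point): Centre of the top face of the lid's grip bar: (-35, 0, 25) mm in the lid's frame. Fingers close on the bar along the lid's y. Also the place to press the bar end down.
- lid_plain (a point): Point on the plate's top near the end without the bar: (45, 0, 5) mm in the lid's frame; the place to press that end. Laid on loosely, the lid rests on the tub's two ridges, its origin about 8 mm above the rim. An end snaps past its ridge, and stays, when pushed down there with about 11 to 16 N; pressing the middle takes about twice that.
- tub_rim (a point): Centre of the mouth of the open grey tub, level with its rim, 137 mm above the bench; x along its long side, z up. Tub 122 by 86 mm outside, 113 by 77 inside, 60 high, held fast on the scale's platform; sinks with it. In each end wall, 7 mm below the rim, a sprung ridge sticks 3.5 mm inwards. When the lid is seated, its origin is at this point, x axes parallel, either way round.
- platform (a joint): Travel of the scale's platform, with the tub, straight down, in m: under 0.0005 with the tub alone, 0.001 to 0.002 with the lid lying on it, then 1 mm more for each newton of push; hard stop at 0.024 (about 22 N of push). It springs back when let go.
- scale: Grey spring scale, 170 by 150 mm, standing fast on the bench; origin under its centre. Its platform, 160 by 130 mm, is 77 mm above the bench. Same axes as the tub.
- keeper: Low steel lid keeper, fast on the bench; origin on the bench. Floor plate 4 mm thick, x = -65 to +75 mm, 114 mm wide. Over x = +5 to +75 a roof (underside 29, top 32 mm up, small stock on it up to 48) on side walls 104 mm apart; open only towards -x. The lid lies in it, axes about parallel, and comes out along -x; it is clear of the roof once its origin is beyond x = -60 mm.
- tin: Bystander: small can, 54 mm across, 75 mm high, standing between scale and keeper. Origin under its centre.
- jar: Bystander: glass jar, 60 mm across, 85 mm high. Origin under its centre.
- mug: Bystander: white mug, 76 mm across, 90 mm high. Origin under its centre.
- tape: Bystander: grey ring of a tape roll lying flat, 90 mm across, 24 mm high. Origin under its centre.
- driver: Bystander: screwdriver lying on the bench.
There are look-alikes about, which are no part of the job. What is shaped like the lid but turquoise is not meant.

How it is judged:
By the outcome, as a careful person would: the job done as asked, in the order asked, and still so for the second after the job is handed in, with the robot touching nothing.
It also fails if it takes over 64 s, if anything falls off the work surface, if the arm or the gripper's body presses on something with over 40 N, if the wrist force passes 120 N, or if a joint passes its speed limit or range.

## Robot

A 7-joint arm with a two-finger parallel gripper is mounted at the origin on the work surface. World frame = base frame: x ahead of the robot, y to its left, z up, the work surface at z = 0. Lengths are in m, angles in rad, forces in N, time in s.
With the tool pointing down it reaches from about 0.425 to 0.925 m from the base axis. Payload 6.8 kg.
Tool frame: the origin (TCP) lies on the mounting face of the last link; the fingertips stand 173 mm ahead of it and the grasp point (between the pads) lies 155 mm ahead of it (robot.hold_point_z is the distance from the TCP to the grasp point, in m); x points along the fingers, y is the direction in which the jaws open and shut, and the axes are right-handed (so a half turn about x gives the same grasp; the last joint's range is limited). The gripper opens to 85 mm and grips with 20 to 120 N. Pads are 22 mm wide; open, the fingers measure 114 mm over their backs; the gripper's body (76 mm by 85 mm) begins 54 mm behind the grasp point. The pads swing forward as they close: fully open they stand 13 mm farther back than shut.
Start: joints at [-1.424, 0.477, 0.022, 1.555, -0.011, 1.109, -0.083], TCP at [0.17, 0.653, 0.405] pointing down, gripper open.
Joint ranges: [-2.96, 2.96], [-0.34, 2.1], [-1.41, 1.46], [0.24, 2.44], [-1.37, 4.51], [0.17, 1.92], [-2.96, 2.96]. Speed limits (rad/s): [2.39, 2.39, 3.14, 3.14, 3.14, 3.14, 3.14].

## Interface

Orientations are given as a rotation vector (axis times angle).
In Python, from cell import robot gives the robot as it stands. The module is installed in compiled form; this text tells all that it offers.
- The arm moves only by the tool send_rows, never from a script. Its argument "steps" is a list of rows, each a list of 3 entries, a list of its own where there are three numbers: the shift along the tool's x, y, z in units of 40 mm (1.0 is 40 mm), then the turn, a rotation vector about the tool's x, y, z in units of 6 degrees (1.0 is 6 degrees), then the closure in counts, from 0 (fully open) to 255 (shut). In form: [[[dx, dy, dz], [rx, ry, rz], gripper], ...]. A call has 1 to 8 rows; each row is the pose to reach, as a shift and turn from the pose commanded when the call began, along the tool's axes at that moment; what a row does not reach only later rows make up. A row lasts 1/12 s, in which the tool goes at most 41.7 mm and 7.16 degrees, less where a joint would pass 70% of its speed; a pose out of reach is approached as far as the arm can. A call with a gripper value outside its range is refused whole. The fingers move at their own pace and stop on an object; "squeeze" is the grip in N (left out, the last holds). Time passes only in rows, so rows that repeat a pose let the fingers close. It gives the time, the measured TCP pose, the force and the opening at its end, in the units of the state.
- robot.observe(): the state, without advancing time (a new reading comes with each control period).
- robot.grab_frame(name): name is "side" or "top" or "wrist"; returns a dict with "image" (420x560x3 uint8, red, green, blue), "camera_matrix" (3x3 intrinsics, pixels), "view" (4x4, takes a point from world to camera coordinates); the wrist camera has in their place "tool_from_camera" (4x4, takes a point from camera to tool coordinates, whose origin is the TCP and whose axes are the tool frame's). Camera axes: x right, y up, looking along -z (the intrinsics and any distortion apply to the point x, -y, -z); pixel columns grow to the right and rows downward; lengths in m; the calibration is good to about 2 mm. A picture is of the moment at which its call begins: read the wrist's pose just before it. There is no depth.
- robot.hand_in(): hands the job in, once; it reports no verdict.
The state is a dict: "time_s": time; "joint_positions": joint angles; "qd": joint speeds; "effort": joint torques, N m; "eef_pos": TCP position; "tcp_rot": TCP orientation; "force": force on the tool from outside, world axes, zero at the start; "ft_torque": the same for the moment, N m; "opening": finger opening in m.
Only numpy, scipy, OpenCV 4.12 (cv2) and the standard library are available. Lean on these libraries where they do the work, as an engineer would, in place of code of your own. Each camera call takes 0.05 s, during which the arm holds its last target. There are 200 camera calls.

## Working session

There is one attempt and no reset: what is moved stays moved. The work goes in short steps, Python scripts to look and compute and a tool call to move; the robot and the scene stay as the last step left them, time stands still between calls to the robot, and variables do not carry over. Pictures are saved under pics/ and viewed, about 8 in all and at most 12, crops included, and the job is handed in when it is done.

Besides the shell and the picture viewer there is one more tool, called as a command line: name --argument value ..., lists and objects as JSON in quotes. send_rows: Moves the arm, as the interface text tells. Its arguments: {"type":"object","properties":{"steps":{"type":"array","items":{"type":"array"}},"squeeze":{"type":"number"}},"required":["steps"]}

```bash
mkdir -p pics; cat > h.py <<'E'
import numpy as np, cv2
from scipy.spatial.transform import Rotation as R
from cell import robot
def grab(n):
    o=robot.observe(); f=robot.grab_frame(n); K=np.array(f["camera_matrix"])
    if n=="wrist":
        T=np.eye(4);T[:3,:3]=R.from_rotvec(o["tcp_rot"]).as_matrix();T[:3,3]=o["eef_pos"]
        W=T@np.array(f["tool_from_camera"])
    else: W=np.linalg.inv(np.array(f["view"]))
    return f["image"],K,W,f
def onz(px,z,K,W):
    px=np.atleast_2d(px).astype(float)
    d=np.c_[(px[:,0]-K[0,2])/K[0,0],-(px[:,1]-K[1,2])/K[1,1],-np.ones(len(px))]@W[:3,:3].T
    c=W[:3,3]; return c+d*((z-c[2])/d[:,2])[:,None]
def proj(P,K,W):
    P=np.atleast_2d(P); V=(P-W[:3,3])@W[:3,:3]
    return np.c_[K[0,2]+K[0,0]*V[:,0]/-V[:,2],K[1,2]-K[1,1]*V[:,1]/-V[:,2]]
def save(n,im): cv2.imwrite("pics/"+n,im[...,::-1])
E
python3 - <<'E'
from h import *
print(robot.observe(),robot.hold_point_z)
for n in("top","side","wrist"):
    im,K,W,f=grab(n); save(n+"0.png",im); print(n,K,W.round(3),[k for k in f])
E
```

```text
{'time_s': 0.0, 'joint_positions': array([-1.42410112,  0.47780485,  0.02233578,  1.55647139, -0.01150188,
        1.1093201 , -0.08313405]), 'qd': array([ 0.00101052, -0.00176917,  0.00061093, -0.00017286,  0.00068674,
        0.00024473, -0.00106458]), 'effort': array([-1.25519447e-03, -5.96443784e+01,  1.60752799e+00, -2.81207067e+01,
        1.24191359e-02,  9.16570629e-03, -2.52268478e-06]), 'eef_pos': array([0.17004997, 0.65293312, 0.40371375]), 'tcp_rot': array([ 0.1985543 ,  1.56162674, -0.20150267]), 'force': array([-0.00506332, -0.80478703,  0.29658661]), 'ft_torque': array([ 0.00637916,  0.00914452, -0.00496227]), 'opening': 0.08510739362875995} 0.1547
top [[394.85725726   0.         273.97191857]
 [  0.         394.85725726 209.18093797]
 [  0.           0.           1.        ]] [[ 0.022  0.993 -0.115  0.324]
 [-1.     0.022 -0.007  0.005]
 [-0.004  0.115  0.993  1.284]
 [ 0.     0.     0.     1.   ]] ['image', 'camera_matrix', 'view']
side [[411.90576186   0.         282.81809762]
 [  0.         411.90576186 215.47583169]
 [  0.           0.           1.        ]] [[ 0.937  0.171 -0.305  0.094]
 [-0.349  0.452 -0.821 -0.947]
 [-0.002  0.875  0.484  0.672]
 [ 0.     0.     0.     1.   ]] ['image', 'camera_matrix', 'view']
wrist [[316.31274558   0.         281.58694947]
 [  0.         316.31274558 213.67056065]
 [  0.           0.           1.        ]] [[ 0.253 -0.92  -0.298  0.094]
 [ 0.968  0.24   0.08   0.673]
 [-0.002 -0.309  0.951  0.372]
 [ 0.     0.     0.     1.   ]] ['image', 'camera_matrix', 'tool_from_camera']
```

View pics/top0.png

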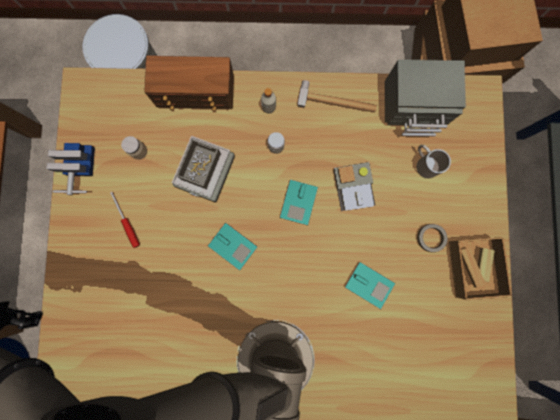

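View pics/side0.png

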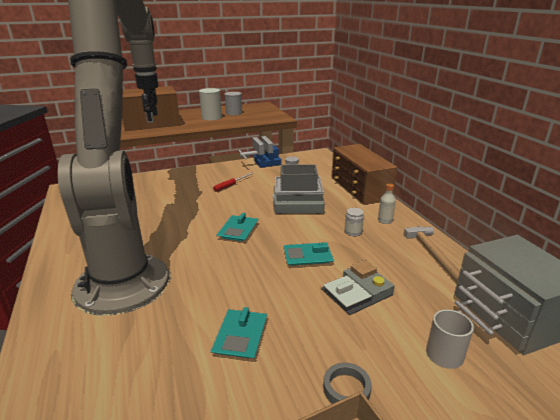

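The top view shows one white lid with its bar at about (357,197), in the keeper with the roof at (354,175). Three turquoise look-alikes lie at (299,202), (232,246) and (370,285). The tub on the scale is at (203,165), the tin at (276,142), the jar at (131,147), the mug at (434,161) and the tape at (432,238). White colour and the keeper roof over its far half identify the lid. Next I'll get rough poses and an enlarged crop.

```bash
python3 - <<'E'
from h import *
im=cv2.imread("pics/top0.png")[...,::-1].copy()
f=robot.grab_frame("top");K=np.array(f["camera_matrix"]);W=np.linalg.inv(np.array(f["view"]))
hsv=cv2.cvtColor(im,cv2.COLOR_RGB2HSV)
m=((hsv[...,1]<40)&(hsv[...,2]>150)).astype(np.uint8)
m[:, :325]=0;m[:,395:]=0;m[:150]=0;m[230:]=0
ys,xs=np.nonzero(m);r=cv2.minAreaRect(np.c_[xs,ys].astype(np.float32));print("lid",r,onz(cv2.boxPoints(r),.023,K,W).round(3).tolist())
for n,p,z in [("keeper roof c",(354,175),.032),("bar",(358,197),.043),("tub",(203,163),.137),("tin",(276,142),.075),("jar",(131,147),.085)]: print(n,onz(p,z,K,W).round(3))
a=cv2.resize(im[130:230,310:410],None,fx=4,fy=4,interpolation=cv2.INTER_CUBIC)
b=cv2.resize(im[120:220,155:255],None,fx=4,fy=4,interpolation=cv2.INTER_CUBIC)
save("crop1.png",np.hstack([a,b]))
E
```

```text
lid ((357.4189147949219, 196.5135040283203), (23.180255889892578, 28.276626586914062), 80.53767395019531) [[0.546, -0.203, 0.023], [0.563, -0.293, 0.023], [0.488, -0.305, 0.023], [0.471, -0.215, 0.023]]
keeper roof c [[ 0.585 -0.241  0.032]]
bar [[ 0.512 -0.252  0.043]]
tub [[0.59  0.227 0.137]]
tin [[0.677 0.012 0.075]]
jar [[0.648 0.464 0.085]]
```

View pics/crop1.png

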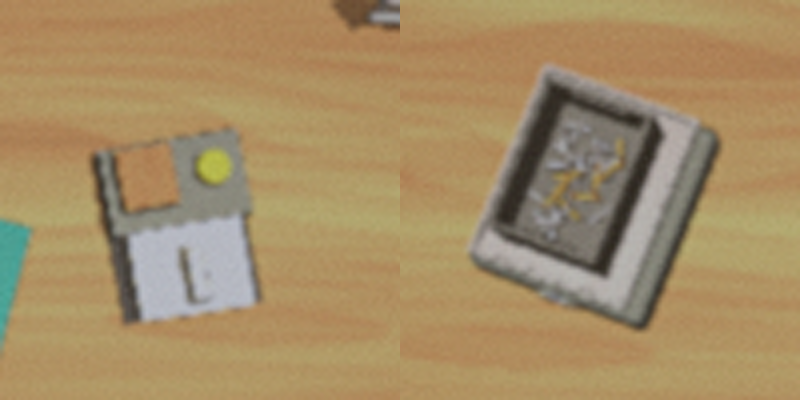

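The crop shows the white lid's front half sticking out of the keeper with the bar at about crop (195,277), and the roof with its orange and yellow stock beyond. The tub is on the right, yawed about −20°. This is the lid to move. I'll take wrist views of the tub and the keeper.

```bash
cat >> h.py <<'E'
def plan(x,y,z,yaw):
    o=robot.observe(); A=R.from_rotvec(o["tcp_rot"])
    B=R.from_euler('z',yaw,degrees=True)*R.from_rotvec([0,np.pi/2,0])
    print("shift",(A.inv().apply(np.array([x,y,z])-o["eef_pos"])/.04).round(3),"turn",np.degrees((A.inv()*B).as_rotvec()/6).round(3))
def st():
    o=robot.observe(); M=R.from_rotvec(o["tcp_rot"]).as_matrix()
    print("t",round(o["time_s"],2),"p",o["eef_pos"].round(4),"yaw",np.degrees(np.arctan2(M[1,2],M[0,2])).round(2),"down",M[:,0].round(4),"F",o["force"].round(2),"open",round(o["opening"],4))
E
python3 -c "
from h import *
st();plan(.53,.25,.42,-20)"
```

```text
t 0.2 p [0.1701 0.6531 0.4041] yaw -14.6 down [-2.0e-04 -1.1e-03 -1.0e+00] F [-0.47  0.07 -0.56] open 0.0856
shift [-0.389 -7.484 11.247] turn [0.9   0.001 0.01 ]
```

send_rows --steps '[[[-0.39,-0.94,1.4],[0.11,0,0],0],[[-0.39,-1.5,2.25],[0.2,0,0],0],[[-0.39,-2.05,3.1],[0.3,0,0],0],[[-0.39,-2.65,4.0],[0.4,0,0],0],[[-0.39,-3.2,4.8],[0.5,0,0],0],[[-0.39,-3.8,5.7],[0.6,0,0],0],[[-0.39,-4.4,6.6],[0.7,0,0],0],[[-0.39,-5.0,7.5],[0.9,0,0],0]]'

```text
time_s: 0.87
eef_pos: [0.392, 0.4035, 0.4204]
tcp_rot: [0.274, 1.553, -0.274]
force: [0.4, 0.7, 0.8]
opening: 0.0854
```

```bash
python3 -c "
from h import *
st();plan(.53,.25,.42,-20)"
```

```text
t 0.87 p [0.392  0.4035 0.4204] yaw -20.02 down [-0.e+00  2.e-04 -1.e+00] F [0.39 0.73 0.8 ] open 0.0854
shift [ 0.009 -2.424  4.554] turn [-0.004 -0.001 -0.002]
```

send_rows --steps '[[[0,-0.45,0.85],[0,0,0],0],[[0,-0.9,1.7],[0,0,0],0],[[0,-1.35,2.5],[0,0,0],0],[[0,-1.8,3.3],[0,0,0],0],[[0,-2.2,4.1],[0,0,0],0],[[0,-2.42,4.55],[0,0,0],0],[[0,-2.42,4.55],[0,0,0],0],[[0,-2.42,4.55],[0,0,0],0]]'

```text
time_s: 1.53
eef_pos: [0.5297, 0.2509, 0.4201]
tcp_rot: [0.276, 1.553, -0.277]
force: [-0.8, 0.5, 0.2]
opening: 0.0853
```

```bash
python3 -c "
from h import *
st();im,K,W,f=grab('wrist');save('w1.png',im);np.savez('w1.npz',im=im,K=K,W=W);plan(.45,-.25,.36,10.5)"
```

```text
t 1.53 p [0.5297 0.2509 0.4201] yaw -20.18 down [-2.e-04 -4.e-04 -1.e+00] F [-0.79  0.47  0.16] open 0.0853
shift [  1.5   -12.474   2.45 ] turn [-5.086e+00 -7.000e-03 -1.000e-03]
```

View pics/w1.png

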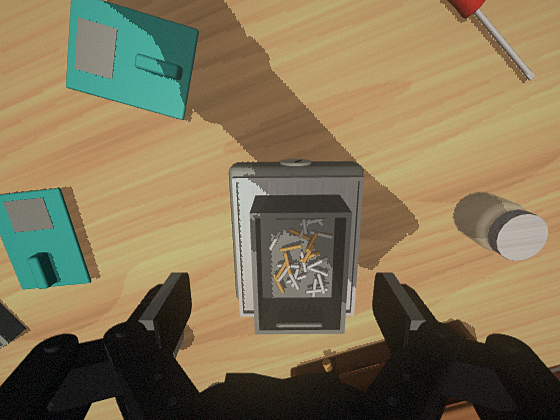

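The view shows the tub with its far rim edge near y≈332 and near rim at y≈212, running x≈252–350. The jar is at (515,235) and two turquoise lids are on the left. I'll enlarge the tub to pick out the rim edges.

```bash
python3 -c "
from h import *
d=np.load('w1.npz');im=d['im']
save('w1c.png',cv2.resize(im[185:345,225:375],None,fx=3.7,fy=3.7,interpolation=cv2.INTER_CUBIC))
P=np.array([[sx*.061,sy*.043,0] for sx,sy in((-1,-1),(-1,1),(1,1),(1,-1))])
print(proj(R.from_euler('z',-20,degrees=True).apply(P)+[.59,.227,.137],d['K'],d['W']).round(1))"
```

```text
[[228.2 214.8]
 [331.  214.5]
 [325.3 335.8]
 [235.3 336.1]]
```

View pics/w1c.png

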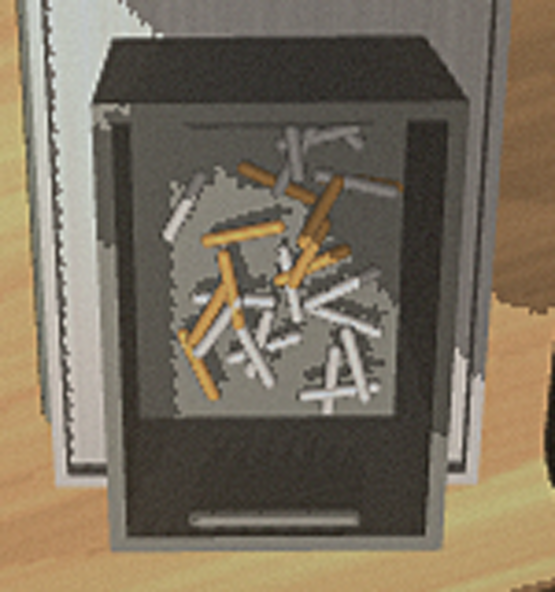

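send_rows --steps '[[[0,-1,0.2],[-0.5,0,0],0],[[0.1,-2,0.4],[-1,0,0],0],[[0.3,-3,0.6],[-1.5,0,0],0],[[0.4,-4,0.8],[-2,0,0],0],[[0.6,-5,1.0],[-2.5,0,0],0],[[0.7,-6,1.2],[-3,0,0],0],[[0.9,-7,1.4],[-3.5,0,0],0],[[1.0,-8,1.6],[-4,0,0],0]]'

```text
time_s: 2.25
eef_pos: [0.4788, -0.0703, 0.3798]
tcp_rot: [-0.059, 1.57, 0.061]
force: [0.3, -0.6, -0.6]
opening: 0.0857
```

```bash
python3 -c "
from h import *
st();plan(.45,-.25,.36,10.5)"
```

```text
t 2.25 p [ 0.4788 -0.0703  0.3798] yaw 4.36 down [-2.e-04  9.e-04 -1.e+00] F [ 0.32 -0.59 -0.6 ] open 0.0857
shift [ 0.492 -4.426 -1.059] turn [-1.023e+00 -1.000e-03 -8.000e-03]
```

The crop shows the rim corners clearly, at crop px (93,103), (468,101), (443,549) and (109,549). I'll compute the tub pose while the arm moves over the keeper.

send_rows --steps '[[[0.1,-0.8,-0.2],[-0.2,0,0],0],[[0.2,-1.6,-0.4],[-0.4,0,0],0],[[0.3,-2.4,-0.6],[-0.6,0,0],0],[[0.4,-3.2,-0.8],[-0.8,0,0],0],[[0.49,-4.0,-1.0],[-1.02,0,0],0],[[0.49,-4.43,-1.06],[-1.02,0,0],0],[[0.49,-4.43,-1.06],[-1.02,0,0],0],[[0.49,-4.43,-1.06],[-1.02,0,0],0]]'

```text
time_s: 2.92
eef_pos: [0.4501, -0.2494, 0.3605]
tcp_rot: [-0.138, 1.566, 0.139]
force: [0.4, 0.2, -0.4]
opening: 0.0855
```

```bash
python3 - <<'E'
from h import *
d=np.load('w1.npz')
c=np.array([(93,103),(468,101),(443,549),(109,549)])/3.7+[225,185]
p=onz(c,.137,d['K'],d['W']);print(p.round(4),p.mean(0).round(4))
for i in range(4):
    v=p[(i+1)%4]-p[i];print(np.linalg.norm(v[:2]).round(4),np.degrees(np.arctan2(v[1],v[0])).round(2))
st();im,K,W,f=grab('wrist');save('w2.png',im);np.savez('w2.npz',im=im,K=K,W=W)
E
```

```text
[[0.5227 0.2253 0.137 ]
 [0.5515 0.3049 0.137 ]
 [0.6657 0.2648 0.137 ]
 [0.6361 0.184  0.137 ]] [0.594  0.2448 0.137 ]
0.0846 70.12
0.1211 -19.35
0.086 -110.18
0.1206 159.99
t 2.92 p [ 0.4501 -0.2494  0.3605] yaw 10.13 down [-1.e-04  7.e-04 -1.e+00] F [ 0.38  0.21 -0.41] open 0.0855
```

View pics/w2.png

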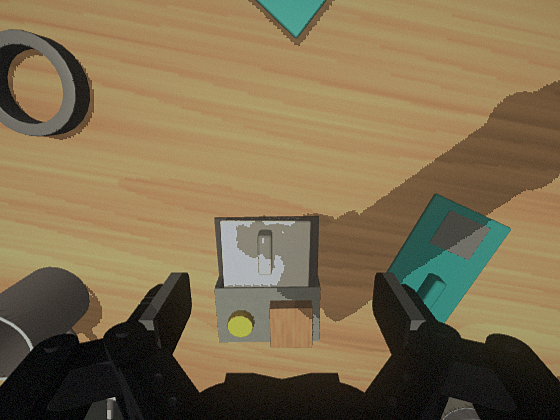

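This view shows the white lid's front at x 220–318, y 218–288, with the bar at (265,252) and the roof with its stock below it. I'll use an enlarged crop for lid pixels, and overlay the tub pose on the top image as a cross-check.

```bash
python3 - <<'E'
from h import *
d=np.load('w2.npz');a=cv2.resize(d['im'][205:355,205:335],None,fx=3.9,fy=3.9,interpolation=cv2.INTER_CUBIC)
f=robot.grab_frame("top");K=np.array(f["camera_matrix"]);W=np.linalg.inv(np.array(f["view"]))
im=cv2.imread("pics/top0.png")[...,::-1]
P=np.array([[sx*.061,sy*.043,0] for sx,sy in((-1,-1),(-1,1),(1,1),(1,-1))])
q=proj(R.from_euler('z',-20,degrees=True).apply(P)+[.594,.2448,.137],K,W)
b=cv2.resize(im[125:215,160:250],None,fx=3.2,fy=3.2,interpolation=cv2.INTER_CUBIC)
cv2.polylines(b,[((q-[160,125]+.5)*3.2).astype(int)],True,(255,0,0),1)
c=np.zeros((585,507+288,3),np.uint8);c[:a.shape[0],:507]=a;c[:288,507:]=b;save("c3.png",c)
E
```

```text
(no output)
```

View pics/c3.png

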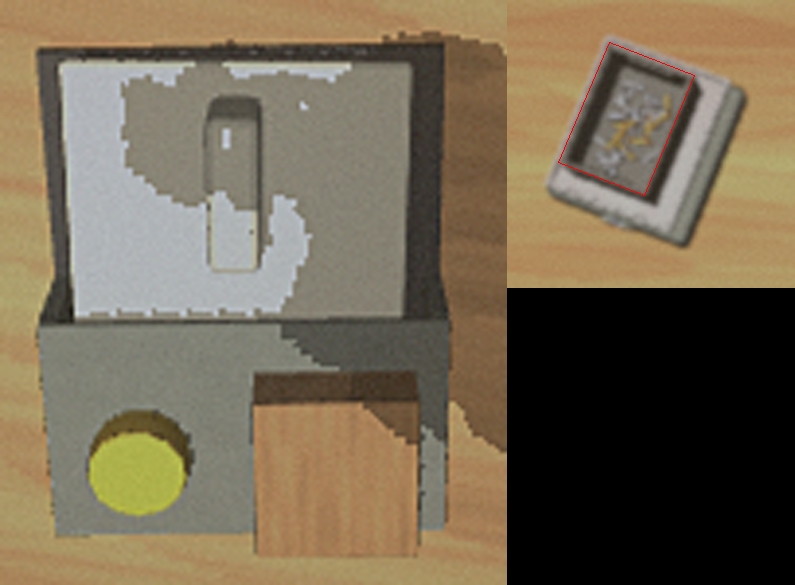

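The tub overlay in the top view matches the rim, so the pose is confirmed. In the crop the plate's front corners are (60,63) and (412,62), and the bar's top face is (206,118), (262,118), (258,271), (210,271).

```bash
python3 - <<'E'
from h import *
d=np.load('w2.npz')
def P(c,z): return onz(np.array(c)/3.9+[205,205],z,d['K'],d['W'])
b=P([(206,118),(262,118),(258,271),(210,271)],.043);p=P([(60,63),(412,62),(405,320),(75,318)],.023)
ang=lambda v:np.degrees(np.arctan2(v[1],v[0])).round(2)
print("bar",b.mean(0).round(4),b.round(4).tolist(),ang(b[2]-b[1]),ang(b[3]-b[0]),np.linalg.norm(b[2]-b[1]),np.linalg.norm(b[1]-b[0]))
print("plate",p.round(4).tolist(),ang(p[1]-p[0])-90,ang(p[2]-p[1]),ang(p[3]-p[0]),np.linalg.norm(p[1]-p[0]))
m=(p[0]+p[1])/2;yaw=np.radians(ang(p[1]-p[0])-90);print("bar pred",m[:2]+.030*np.array([np.cos(yaw),np.sin(yaw)]))
k=P([(40,325),(450,322)],.032);print("roof edge",k.round(4),ang(k[1]-k[0])-90)
x,y=b.mean(0)[:2]; 
for z in(.30,.2):plan(x,y,z,9.8)
E
```

```text
bar [ 0.5097 -0.2556  0.043 ] [[0.4898, -0.2659, 0.043], [0.4873, -0.2522, 0.043], [0.5297, -0.2461, 0.043], [0.5319, -0.2584, 0.043]] 8.18 10.16 0.042766807575560964 0.013952214406652017
plate [[0.4893, -0.3062, 0.023], [0.4729, -0.2152, 0.023], [0.5487, -0.2015, 0.023], [0.5643, -0.2932, 0.023]] 10.260000000000005 10.25 9.86 0.09245968404550016
bar pred [ 0.51062164 -0.25536831]
roof edge [[ 0.5625 -0.3015  0.032 ]
 [ 0.5419 -0.1911  0.032 ]] 10.560000000000002
shift [ 1.513 -0.452  1.421] turn [ 0.083  0.002 -0.011]
shift [ 4.013 -0.454  1.421] turn [ 0.083  0.002 -0.011]
```

send_rows --steps '[[[0.7,-0.2,0.6],[0,0,0],0],[[1.4,-0.45,1.2],[0,0,0],0],[[2.2,-0.45,1.44],[0,0,0],0],[[3.0,-0.45,1.44],[0,0,0],0],[[3.6,-0.45,1.44],[0,0,0],0],[[3.6,-0.45,1.44],[0,0,0],0],[[3.6,-0.45,1.44],[0,0,0],0]]'

```text
time_s: 3.6
eef_pos: [0.5098, -0.2559, 0.216]
tcp_rot: [-0.139, 1.569, 0.142]
force: [0.5, -0.4, 0.2]
opening: 0.0853
```

```bash
python3 -c "
from h import *
st();plan(.5102,-.2555,.2,10.2)"
```

```text
t 3.6 p [ 0.5098 -0.2559  0.216 ] yaw 10.26 down [-0.0025  0.0017 -1.    ] F [ 0.45 -0.41  0.19] open 0.0853
shift [0.4   0.008 0.012] turn [ 0.01  -0.021 -0.02 ]
```

send_rows --steps '[[[0.2,0,0.01],[0,0,0],0],[[0.4,0,0.01],[0,0,0],0],[[0.4,0,0.01],[0,0,0],120],[[0.4,0,0.01],[0,0,0],180],[[0.4,0,0.01],[0,0,0],255],[[0.4,0,0.01],[0,0,0],255],[[0.4,0,0.01],[0,0,0],255],[[0.4,0,0.01],[0,0,0],255]]' --squeeze 50

```text
time_s: 4.27
eef_pos: [0.5101, -0.2578, 0.2011]
tcp_rot: [-0.139, 1.566, 0.139]
force: [-4.3, -0.0, 19.5]
opening: 0.0127
```

send_rows --steps '[[[0,0,0],[0,0,0],255],[[0,0,0],[0,0,0],255],[[0,0,0],[0,0,0],255],[[0,0,0],[0,0,0],255]]'

```text
time_s: 4.6
eef_pos: [0.5102, -0.2579, 0.2011]
tcp_rot: [-0.139, 1.566, 0.138]
force: [-0.7, 0.9, 6.0]
opening: 0.0126
```

```bash
python3 -c "
from h import *
st();im,K,W,f=grab('wrist');save('w4.png',im);np.savez('w4.npz',im=im,K=K,W=W)"
```

```text
t 4.6 p [ 0.5102 -0.2579  0.2011] yaw 10.11 down [ 7.e-04 -1.e-04 -1.e+00] F [-0.74  0.89  5.99] open 0.0126
```

send_rows --steps '[[[-0.03,0,0],[0,0,0],255],[[-0.03,0,-0.3],[0,0,0],255],[[-0.03,0,-0.6],[0,0,0],255],[[-0.03,0,-0.9],[0,0,0],255],[[-0.03,0,-1.2],[0,0,0],255],[[-0.03,0,-1.5],[0,0,0],255],[[-0.03,0,-1.75],[0,0,0],255],[[-0.03,0,-1.75],[0,0,0],255]]'

```text
time_s: 5.32
eef_pos: [0.4381, -0.2708, 0.2017]
tcp_rot: [-0.136, 1.569, 0.137]
force: [-0.2, 0.4, -1.9]
opening: 0.0125
```

```bash
python3 -c "
from h import *
st();im,K,W,f=grab('wrist');save('w5.png',im);np.savez('w5.npz',im=im,K=K,W=W)"
```

```text
t 5.32 p [ 0.4381 -0.2708  0.2017] yaw 9.95 down [-2.4e-03  6.0e-04 -1.0e+00] F [-0.22  0.37 -1.93] open 0.0125
```

View pics/w5.png

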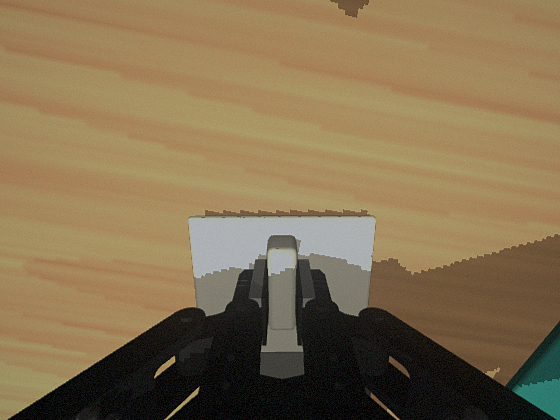

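The lid is held by its bar, with the plate's front edge at y≈217 from x 189 to 376, and it is clear of the keeper. I'll measure the lid in the hand and plan the carry.

```bash
python3 - <<'E'
from h import *
d=np.load('w5.npz');o=robot.observe()
p=onz([(189.5,217),(376,216)],.0235,d['K'],d['W'])
A=R.from_rotvec(o["tcp_rot"]);print(np.linalg.norm(p[1]-p[0]),(A.inv().apply(p-o["eef_pos"])*1000).round(1))
st();plan(o["eef_pos"][0],o["eef_pos"][1],.34,10.1)
# lid origin = tub centre, bar at -35mm + offset
y=np.radians(-20.05);u=np.array([np.cos(y),np.sin(y)])
print("tcp over tub (no offset)",np.array([.594,.2448])-.035*u)
E
```

```text
0.09116233779674714 [[178.4 -45.1 -31.3]
 [178.5  46.  -31.7]]
t 5.37 p [ 0.4397 -0.2705  0.2019] yaw 10.01 down [-7.e-04  3.e-04 -1.e+00] F [-0.35 -0.21 -2.71] open 0.0125
shift [-3.452e+00  1.000e-03 -2.000e-03] turn [-0.016 -0.006 -0.004]
tcp over tub (no offset) [0.56112122 0.2567994 ]
```

send_rows --steps '[[[-0.5,0,0],[0,0,0],255],[[-1,0,0],[0,0,0],255],[[-1.5,0,0],[0,0,0],255],[[-2.1,0,0],[0,0,0],255],[[-2.7,0,0],[0,0,0],255],[[-3.3,0,0],[0,0,0],255],[[-3.7,0,0],[0,0,0],255],[[-3.7,0,0],[0,0,0],255]]'

```text
time_s: 6.03
eef_pos: [0.4427, -0.2706, 0.3534]
tcp_rot: [-0.141, 1.56, 0.137]
force: [0.7, -0.1, -1.0]
opening: 0.0125
```

```bash
python3 - <<'E'
from h import *
im,K,W,f=grab('wrist');o=robot.observe()
np.savez('w6.npz',im=im,K=K,W=W);save('w6.png',im)
st();plan(.561,.2568,.35,-20.05)
E
```

```text
t 6.08 p [ 0.4421 -0.2701  0.3514] yaw 10.17 down [ 0.0043 -0.0012 -1.    ] F [-0.51 -0.7  -2.14] open 0.0129
shift [ 0.033 12.44   5.251] turn [5.037 0.042 0.008]
```

send_rows --steps '[[[-0.2,0.5,0.2],[0.2,0,0],255],[[-0.3,1.2,0.5],[0.5,0.04,0],255],[[-0.3,2.0,0.85],[0.8,0.04,0],255],[[-0.3,2.8,1.2],[1.1,0.04,0],255],[[-0.3,3.6,1.55],[1.5,0.04,0],255],[[-0.3,4.4,1.9],[1.8,0.04,0],255],[[-0.3,5.2,2.2],[2.1,0.04,0],255],[[-0.3,6.0,2.55],[2.5,0.04,0],255]]'

```text
time_s: 6.75
eef_pos: [0.4989, -0.0138, 0.3604]
tcp_rot: [0.067, 1.576, -0.068]
force: [0.5, -1.2, -1.9]
opening: 0.0125
```

```bash
python3 -c "
from h import *
st();plan(.561,.2568,.36,-20.05)"
```

```text
t 6.75 p [ 0.4989 -0.0138  0.3604] yaw -4.94 down [-6.4e-03 -3.0e-04 -1.0e+00] F [ 0.5  -1.2  -1.93] open 0.0125
shift [-2.000e-03  6.874e+00  9.640e-01] turn [ 2.519 -0.06   0.016]
```

send_rows --steps '[[[0,0.8,0.1],[0.3,-0.02,0],255],[[0,1.6,0.2],[0.6,-0.02,0],255],[[0,2.4,0.35],[0.9,-0.02,0],255],[[0,3.2,0.45],[1.2,-0.02,0],255],[[0,4.0,0.55],[1.5,-0.02,0],255],[[0,4.8,0.7],[1.8,-0.02,0],255],[[0,5.6,0.8],[2.1,-0.02,0],255],[[0,6.2,0.9],[2.4,-0.02,0],255]]'

```text
time_s: 7.42
eef_pos: [0.5558, 0.2319, 0.3595]
tcp_rot: [0.262, 1.559, -0.264]
force: [-0.0, 0.7, -0.5]
opening: 0.0127
```

send_rows --steps '[[[0,0.3,0.05],[0,0,0],255],[[0,0.6,0.05],[0.1,0,0],255],[[0,0.6,0.05],[0.1,0,0],255],[[0,0.6,0.05],[0.1,0,0],255],[[0,0.6,0.05],[0.1,0,0],255]]'

```text
time_s: 7.83
eef_pos: [0.5662, 0.2481, 0.3612]
tcp_rot: [0.272, 1.556, -0.276]
force: [-0.0, -0.5, -0.8]
opening: 0.0126
```

```bash
python3 -c "
from h import *
st();plan(.561,.2568,.345,-20.05)
im,K,W,f=grab('wrist');np.savez('w7.npz',im=im,K=K,W=W)
A=im[195:345,170:400];
save('w7.png',cv2.resize(A,None,fx=3.4,fy=3.4,interpolation=cv2.INTER_CUBIC))"
```

```text
t 7.83 p [0.5662 0.2481 0.3612] yaw -20.0 down [-0.0028 -0.0019 -1.    ] F [-0.02 -0.52 -0.8 ] open 0.0126
shift [ 0.405  0.16  -0.196] turn [ 0.008 -0.019  0.026]
```

View pics/w7.png

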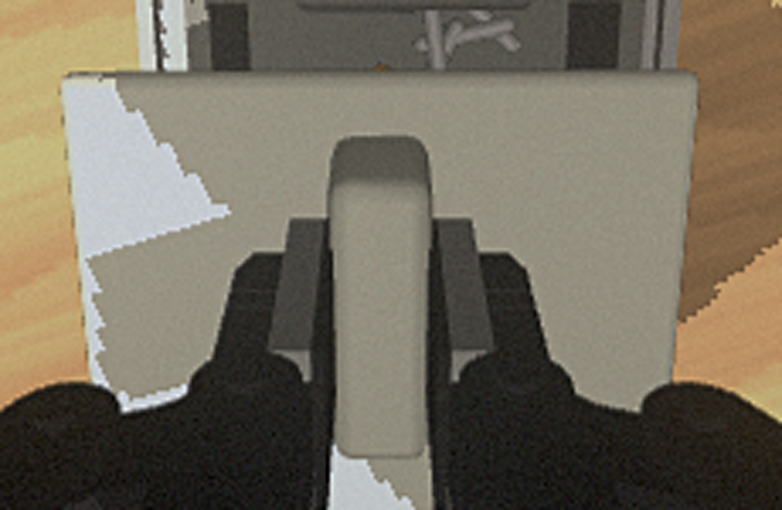

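The lid is level in the hand, with its front corners at crop px (62,76) and (697,75). I'll compute the lid's offset in the tool and the fine alignment.

```bash
python3 - <<'E'
from h import *
d=np.load('w7.npz');f=robot.grab_frame('wrist');C=np.array(f['tool_from_camera'])
px=np.array([(62,76),(697,75),(84,256),(684,256)])/3.4+[170,195];K=d['K']
for D in(.1785,.181):
    v=np.c_[(px[:,0]-K[0,2])/K[0,0],-(px[:,1]-K[1,2])/K[1,1],-np.ones(4)]@C[:3,:3].T
    q=C[:3,3]+v*((D-C[0,3])/v[:,0])[:,None];print(D,(q*1000).round(1).tolist(),q[:2].mean(0)*1000)
st()
E
```

```text
0.1785 [[178.5, -45.7, -29.0], [178.5, 45.8, -29.2], [178.5, -45.0, -0.1], [178.5, 46.5, -0.0]] [ 1.78500000e+02  8.66652538e-02 -2.90977136e+01]
0.181 [[181.0, -46.4, -28.2], [181.0, 46.6, -28.3], [181.0, -45.7, 1.2], [181.0, 47.3, 1.3]] [ 1.81000000e+02  8.55968879e-02 -2.82551956e+01]
t 7.93 p [0.5662 0.2483 0.3616] yaw -20.01 down [-0.0024 -0.0012 -1.    ] F [ 0.54 -0.48 -1.46] open 0.0129
```

send_rows --steps '[[[0.1,0.08,-0.1],[0,0,0],255],[[0.3,0.17,-0.21],[0,0,0],255],[[0.42,0.17,-0.21],[0,0,0],255],[[0.42,0.17,-0.21],[0,0,0],255],[[0.42,0.17,-0.21],[0,0,0],255]]'

```text
time_s: 8.35
eef_pos: [0.5602, 0.2595, 0.3441]
tcp_rot: [0.27, 1.557, -0.274]
force: [-0.1, 0.2, -0.5]
opening: 0.0127
```

```bash
python3 -c "
from h import *
st();plan(.5606,.2570,.332,-20.05)"
```

```text
t 8.35 p [0.5602 0.2595 0.3441] yaw -19.85 down [-0.0033 -0.0014 -1.    ] F [-0.06  0.19 -0.49] open 0.0127
shift [ 0.302 -0.054  0.032] turn [ 0.033 -0.025  0.023]
```

send_rows --steps '[[[0,0,0],[0.02,-0.02,0.02],255],[[0,0,0],[0.02,-0.02,0.02],255],[[0,0,0],[0.02,-0.02,0.02],255]]'

```text
time_s: 8.6
eef_pos: [0.5607, 0.2593, 0.3451]
tcp_rot: [0.275, 1.552, -0.273]
force: [-0.5, -0.2, -1.3]
opening: 0.0127
```

```bash
python3 -c "
from h import *
st();plan(.5606,.2570,.332,-20.05);robot.grab_frame('side');st()"
```

```text
t 8.6 p [0.5607 0.2593 0.3451] yaw -20.02 down [ 1.1e-03  9.0e-04 -1.0e+00] F [-0.49 -0.24 -1.29] open 0.0127
shift [ 0.327 -0.055  0.017] turn [ 0.005  0.007 -0.011]
t 8.65 p [0.5606 0.2593 0.345 ] yaw -20.01 down [ 1.e-03  8.e-04 -1.e+00] F [-0.15 -0.03 -1.87] open 0.0128
```

send_rows --steps '[[[0,-0.055,0.015],[0,0,0],255],[[0.06,-0.055,0.015],[0,0,0],255],[[0.12,-0.055,0.015],[0,0,0],255],[[0.18,-0.055,0.015],[0,0,0],255],[[0.24,-0.055,0.015],[0,0,0],255],[[0.3,-0.055,0.015],[0,0,0],255],[[0.33,-0.055,0.015],[0,0,0],255],[[0.33,-0.055,0.015],[0,0,0],255]]'

```text
time_s: 9.32
eef_pos: [0.5602, 0.2572, 0.3311]
tcp_rot: [0.274, 1.554, -0.274]
force: [0.6, -0.2, -1.8]
opening: 0.0129
```

```bash
python3 -c "
from h import *
st();robot.grab_frame('wrist');st();plan(.5606,.2570,.328,-20.05)
im,K,W,f=grab('side')
a=im[130:230,240:360];save('s2.png',cv2.resize(a,None,fx=6,fy=6,interpolation=cv2.INTER_CUBIC))"
```

```text
t 9.32 p [0.5602 0.2572 0.3311] yaw -20.0 down [-1.e-04  2.e-04 -1.e+00] F [ 0.65 -0.15 -1.82] open 0.0129
t 9.37 p [0.5603 0.2572 0.3313] yaw -20.0 down [ 2.e-04  4.e-04 -1.e+00] F [-0.79  0.69 -1.25] open 0.0125
shift [ 0.083 -0.002  0.009] turn [ 0.009  0.001 -0.004]
```

View pics/s2.png

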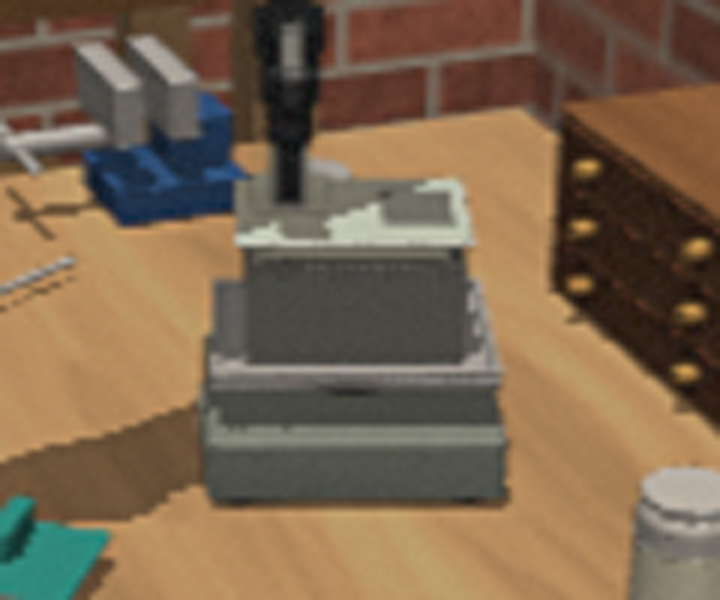

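The lid is level, centred and just inside the tub mouth, with no contact force. I'll lower it onto the ridges.

send_rows --steps '[[[0.04,0,0.01],[0,0,0],255],[[0.07,0,0.01],[0,0,0],255],[[0.1,0,0.01],[0,0,0],255],[[0.1,0,0.01],[0,0,0],255]]'

```text
time_s: 9.75
eef_pos: [0.5607, 0.257, 0.3274]
tcp_rot: [0.274, 1.553, -0.273]
force: [0.4, 0.7, -0.5]
opening: 0.0127
```

```bash
python3 -c "
from h import *
st();robot.grab_frame('wrist');st()"
```

```text
t 9.75 p [0.5607 0.257  0.3274] yaw -20.0 down [ 6.e-04  6.e-04 -1.e+00] F [ 0.38  0.72 -0.54] open 0.0127
t 9.8 p [0.5608 0.257  0.3275] yaw -20.0 down [ 6.e-04  6.e-04 -1.e+00] F [ 0.28  0.66 -1.34] open 0.0124
```

send_rows --steps '[[[0.025,0,0],[0,0,0],255],[[0.05,0,0],[0,0,0],255],[[0.05,0,0],[0,0,0],255]]'

```text
time_s: 10.05
eef_pos: [0.5608, 0.257, 0.3256]
tcp_rot: [0.275, 1.553, -0.273]
force: [0.5, -0.7, 1.2]
opening: 0.0127
```

```bash
python3 -c "
from h import *
for i in range(3): st();robot.grab_frame('wrist')"
```

```text
t 10.05 p [0.5608 0.257  0.3256] yaw -20.0 down [ 1.e-03  7.e-04 -1.e+00] F [ 0.53 -0.72  1.23] open 0.0127
t 10.1 p [0.5609 0.257  0.3257] yaw -20.01 down [ 1.e-03  8.e-04 -1.e+00] F [ 1.01 -0.27  0.09] open 0.0126
t 10.15 p [0.5608 0.257  0.3258] yaw -20.0 down [ 1.e-03  8.e-04 -1.e+00] F [ 0.93  0.19 -0.17] open 0.0126
```

send_rows --steps '[[[0,0,0],[0,0,0],150],[[0,0,0],[0,0,0],150],[[0,0,0],[0,0,0],150],[[0,0,0],[0,0,0],150],[[-0.4,0,0],[0,0,0],150],[[-0.9,0,0],[0,0,0],150],[[-0.9,0,0],[0,0,0],255],[[-0.9,0,0],[0,0,0],255]]' --squeeze 50

```text
time_s: 10.87
eef_pos: [0.561, 0.2571, 0.3626]
tcp_rot: [0.276, 1.551, -0.272]
force: [0.6, -0.2, -0.6]
opening: 0.0117
```

send_rows --steps '[[[0,0,0],[0,0,0],255],[[0,0,0],[0,0,0],255],[[0,0,0],[0,0,0],255],[[0,0,0],[0,0,0],255],[[0,0,0],[0,0,0],255]]'

```text
time_s: 11.28
eef_pos: [0.5606, 0.257, 0.3611]
tcp_rot: [0.274, 1.554, -0.274]
force: [-0.5, 0.3, 0.1]
opening: 0.0
```

```bash
python3 - <<'E'
from h import *
st();plan(.5606,.257,.343,-20)
im,K,W,f=grab('wrist');np.savez('w8.npz',im=im,K=K,W=W)
a=cv2.resize(im[185:385,170:400],None,fx=2,fy=2,interpolation=cv2.INTER_CUBIC)
s=robot.grab_frame('side')['image']
b=cv2.resize(s[155:205,270:330],None,fx=5.5,fy=5.5,interpolation=cv2.INTER_CUBIC)
c=np.zeros((400,460+b.shape[1],3),np.uint8);c[:,:460]=a;c[:b.shape[0],460:]=b;save('w8.png',c)
E
```

```text
t 11.28 p [0.5606 0.257  0.3611] yaw -20.0 down [-1.e-04  2.e-04 -1.e+00] F [-0.46  0.33  0.08] open 0.0
shift [0.452 0.001 0.001] turn [-0.    -0.002 -0.001]
```

View pics/w8.png

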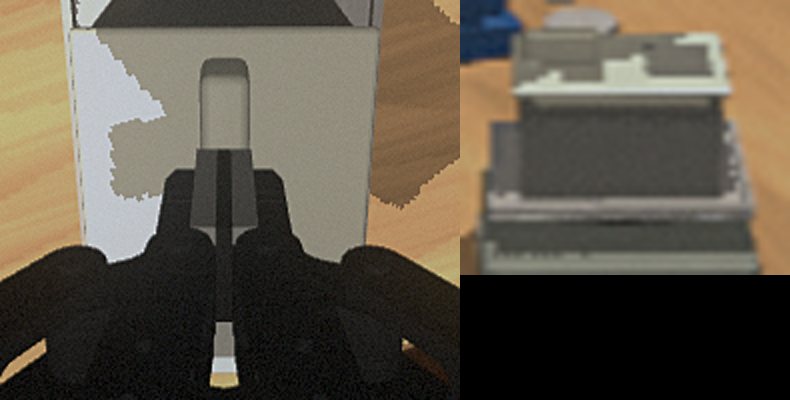

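The lid lies level on the tub with the closed fingertips above the bar. I'll press the bar end in small steps and watch the force.

send_rows --steps '[[[0.2,0,0],[0,0,0],255],[[0.4,0,0],[0,0,0],255],[[0.5,0,0],[0,0,0],255],[[0.55,0,0],[0,0,0],255],[[0.6,0,0],[0,0,0],255],[[0.65,0,0],[0,0,0],255],[[0.7,0,0],[0,0,0],255],[[0.7,0,0],[0,0,0],255]]'

```text
time_s: 12.05
eef_pos: [0.5607, 0.2571, 0.3335]
tcp_rot: [0.274, 1.553, -0.273]
force: [-1.7, 0.0, 2.7]
opening: -0.0001
```

```bash
python3 -c "
from h import *
for i in range(3): st();robot.grab_frame('wrist')"
```

```text
t 12.05 p [0.5607 0.2571 0.3335] yaw -20.0 down [ 4.e-04  7.e-04 -1.e+00] F [-1.65  0.05  2.66] open -0.0001
t 12.1 p [0.5607 0.257  0.3337] yaw -20.0 down [ 4.e-04  7.e-04 -1.e+00] F [-1.52 -0.18  2.41] open -0.0001
t 12.15 p [0.5607 0.257  0.3338] yaw -20.0 down [ 5.e-04  7.e-04 -1.e+00] F [-2.11 -0.21  2.07] open 0.0002
```

send_rows --steps '[[[0.03,0,0],[0,0,0],255],[[0.06,0,0],[0,0,0],255],[[0.09,0,0],[0,0,0],255],[[0.12,0,0],[0,0,0],255],[[0.15,0,0],[0,0,0],255],[[0.18,0,0],[0,0,0],255],[[0.2,0,0],[0,0,0],255],[[0.2,0,0],[0,0,0],255]]'

```text
time_s: 12.87
eef_pos: [0.5608, 0.257, 0.3262]
tcp_rot: [0.275, 1.553, -0.273]
force: [-4.5, -2.2, 9.2]
opening: 0.0003
```

send_rows --steps '[[[0.025,0,0],[0,0,0],255],[[0.025,0,0],[0,0,0],255]]'

```text
time_s: 13.03
eef_pos: [0.5607, 0.257, 0.3254]
tcp_rot: [0.275, 1.553, -0.273]
force: [-4.9, -2.1, 10.5]
opening: 0.0002
```

send_rows --steps '[[[0.025,0,0],[0,0,0],255],[[0.025,0,0],[0,0,0],255]]'

```text
time_s: 13.2
eef_pos: [0.5607, 0.257, 0.3245]
tcp_rot: [0.275, 1.553, -0.273]
force: [-4.7, -2.4, 11.3]
opening: 0.0003
```

send_rows --steps '[[[0.025,0,0],[0,0,0],255],[[0.025,0,0],[0,0,0],255]]'

```text
time_s: 13.37
eef_pos: [0.5608, 0.257, 0.3236]
tcp_rot: [0.275, 1.553, -0.273]
force: [-4.6, -1.3, 12.6]
opening: 0.0
```

send_rows --steps '[[[0.025,0,0],[0,0,0],255],[[0.025,0,0],[0,0,0],255]]'

```text
time_s: 13.53
eef_pos: [0.5607, 0.257, 0.3227]
tcp_rot: [0.275, 1.553, -0.273]
force: [-5.5, -2.2, 12.7]
opening: 0.0004
```

send_rows --steps '[[[0.025,0,0],[0,0,0],255],[[0.025,0,0],[0,0,0],255]]'

```text
time_s: 13.7
eef_pos: [0.5608, 0.257, 0.3218]
tcp_rot: [0.275, 1.553, -0.273]
force: [-6.1, -2.9, 13.1]
opening: 0.0003
```

send_rows --steps '[[[0.025,0,0],[0,0,0],255],[[0.025,0,0],[0,0,0],255]]'

```text
time_s: 13.87
eef_pos: [0.5608, 0.257, 0.321]
tcp_rot: [0.275, 1.553, -0.273]
force: [-6.0, -2.4, 15.4]
opening: 0.0001
```

send_rows --steps '[[[0.025,0,0],[0,0,0],255],[[0.025,0,0],[0,0,0],255]]'

```text
time_s: 14.03
eef_pos: [0.5608, 0.257, 0.3201]
tcp_rot: [0.275, 1.553, -0.273]
force: [-5.5, -2.4, 15.7]
opening: 0.0001
```

send_rows --steps '[[[0.025,0,0],[0,0,0],255],[[0.025,0,0],[0,0,0],255]]'

```text
time_s: 14.2
eef_pos: [0.5608, 0.257, 0.3192]
tcp_rot: [0.275, 1.553, -0.273]
force: [-6.1, -3.0, 16.4]
opening: -0.0003
```

send_rows --steps '[[[0.025,0,0],[0,0,0],255],[[0.025,0,0],[0,0,0],255]]'

```text
time_s: 14.37
eef_pos: [0.5608, 0.2569, 0.3183]
tcp_rot: [0.275, 1.553, -0.273]
force: [-7.3, -3.2, 17.0]
opening: 0.0001
```

send_rows --steps '[[[0.02,0,0],[0,0,0],255],[[0.02,0,0],[0,0,0],255]]'

```text
time_s: 14.53
eef_pos: [0.5608, 0.257, 0.3176]
tcp_rot: [0.275, 1.553, -0.273]
force: [-7.0, -3.3, 17.2]
opening: -0.0001
```

17 N without a snap, along with a growing sideways drag. I'll back off and press nearer the outer end of the bar for better leverage on that ridge.

send_rows --steps '[[[-0.2,0,0],[0,0,0],255],[[-0.4,0,0],[0,0,0],255],[[-0.6,0,0],[0,0,0],255],[[-0.7,0,-0.15],[0,0,0],255],[[-0.7,0,-0.3],[0,0,0],255],[[-0.7,0,-0.3],[0,0,0],255],[[-0.7,0,-0.3],[0,0,0],255]]'

```text
time_s: 15.12
eef_pos: [0.5486, 0.2616, 0.3431]
tcp_rot: [0.273, 1.554, -0.273]
force: [0.2, 0.1, 0.1]
opening: 0.0001
```

```bash
python3 - <<'E'
from h import *
st()
im,K,W,f=grab('wrist');np.savez('w9.npz',im=im,K=K,W=W);save('w9.png',im)
hsv=cv2.cvtColor(im,cv2.COLOR_RGB2HSV);m=((hsv[...,1]<60)&(hsv[...,2]>95)).astype(np.uint8)
o=np.load('w8.npz')['im']
print(proj([[.594,.2448,.147]],K,W))
for y in range(190,270,8): 
    r=np.nonzero(m[y,150:420])[0]; print(y,r.min()+150 if len(r) else 0,r.max()+150 if len(r) else 0)
for x in (220,330): print(x,[int(v) for v in im[185:225,x].mean(1)])
s=robot.grab_frame('side')['image'];np.save('s9.npy',s)
E
```

```text
t 15.12 p [0.5486 0.2616 0.3431] yaw -19.93 down [-5.e-04  4.e-04 -1.e+00] F [0.24 0.07 0.09] open 0.0001
[[280.92256047 326.96510746]]
190 194 366
198 195 365
206 195 365
214 196 364
222 197 363
230 198 363
238 198 362
246 199 362
254 200 361
262 201 360
220 [196, 192, 192, 190, 194, 190, 197, 190, 194, 192, 191, 193, 197, 194, 193, 192, 194, 196, 195, 197, 196, 198, 204, 210, 178, 119, 65, 52, 64, 57, 63, 60, 67, 63, 63, 61, 58, 51, 106, 151]
330 [115, 112, 114, 110, 111, 110, 114, 115, 114, 118, 112, 109, 115, 111, 115, 115, 91, 58, 48, 53, 50, 50, 51, 53, 51, 54, 51, 53, 58, 49, 50, 52, 50, 49, 56, 54, 53, 51, 92, 117]
```

```bash
python3 - <<'E'
from h import *
from scipy.optimize import brentq
T=R.from_euler('z',-20,degrees=True)
for n in('w7','w8','w9'):
    d=np.load(n+'.npz');im,K,W=d['im'],d['K'],d['W']
    hsv=cv2.cvtColor(im,cv2.COLOR_RGB2HSV);m=(hsv[...,1]<60)&(hsv[...,2]>90)
    for a,b in((0,0),):
      rows=range(200,300,6);out=[]
      for y in rows:
        r=np.nonzero(m[y,150:420])[0]
        if len(r)<80: continue
        l,h=r.min()+150-.5,r.max()+150+.5
        w=lambda z:np.linalg.norm(np.diff(onz([(l,y),(h,y)],z,K,W),axis=0))-.0935
        z=brentq(w,0,.3);p=T.inv().apply(onz([((l+h)/2,y)],z,K,W)-[.594,.2448,0])[0]
        out.append((y,float(l),float(h),round(z,4),(p[:2]*1000).round(1).tolist()))
      print(n);[print(*o) for o in out]
E
```

```text
w7
218 187.5 374.5 0.1799 [-55.3, -7.1]
224 187.5 374.5 0.1808 [-52.4, -7.1]
230 188.5 374.5 0.1809 [-49.3, -6.8]
236 188.5 373.5 0.181 [-46.1, -7.1]
242 189.5 373.5 0.1812 [-42.9, -6.8]
248 190.5 372.5 0.1805 [-39.2, -6.8]
254 190.5 371.5 0.1806 [-35.9, -7.1]
260 191.5 371.5 0.1807 [-32.6, -6.8]
266 192.5 370.5 0.18 [-28.7, -6.8]
272 192.5 370.5 0.181 [-25.7, -6.8]
278 193.5 369.5 0.1803 [-21.8, -6.9]
284 193.5 369.5 0.1813 [-18.8, -6.9]
290 194.5 368.5 0.1805 [-14.7, -6.9]
296 195.5 368.5 0.1807 [-11.1, -6.6]
w8
200 201.5 360.5 0.15 [-64.4, -0.2]
206 201.5 359.5 0.15 [-60.7, -0.5]
212 202.5 359.5 0.1499 [-57.0, -0.2]
218 202.5 358.5 0.1499 [-53.2, -0.5]
224 203.5 358.5 0.1499 [-49.4, -0.3]
230 203.5 357.5 0.1498 [-45.5, -0.6]
236 204.5 357.5 0.1498 [-41.5, -0.3]
242 204.5 357.5 0.1509 [-38.1, -0.3]
248 205.5 356.5 0.1497 [-33.5, -0.3]
254 205.5 356.5 0.1508 [-30.0, -0.3]
260 206.5 355.5 0.1496 [-25.3, -0.3]
266 207.5 355.5 0.1495 [-21.1, 0.0]
272 207.5 354.5 0.1495 [-16.8, -0.3]
278 208.5 354.5 0.1495 [-12.5, 0.0]
284 208.5 353.5 0.1494 [-8.1, -0.3]
290 209.5 353.5 0.1494 [-3.7, 0.0]
w9
200 194.5 365.5 0.1447 [-80.8, -0.5]
224 196.5 363.5 0.1448 [-66.9, -0.5]
230 197.5 363.5 0.1449 [-63.3, -0.2]
236 197.5 362.5 0.1449 [-59.7, -0.5]
242 198.5 362.5 0.145 [-56.0, -0.2]
248 198.5 361.5 0.145 [-52.3, -0.5]
254 199.5 361.5 0.145 [-48.6, -0.2]
260 199.5 360.5 0.1451 [-44.8, -0.5]
266 200.5 360.5 0.1451 [-40.9, -0.2]
272 201.5 359.5 0.1441 [-36.4, -0.3]
278 201.5 359.5 0.1452 [-33.1, -0.3]
284 202.5 358.5 0.1442 [-28.4, -0.3]
290 202.5 358.5 0.1453 [-25.0, -0.3]
296 203.5 358.5 0.1453 [-20.9, 0.0]
```

The width measurement puts the plate about 5 mm lower than when laid on, so it has partly gone in. I'll press again at the bar's outer end.

send_rows --steps '[[[0.1,0,0],[0,0,0],255],[[0.2,0,0],[0,0,0],255],[[0.25,0,0],[0,0,0],255],[[0.3,0,0],[0,0,0],255],[[0.34,0,0],[0,0,0],255],[[0.38,0,0],[0,0,0],255],[[0.41,0,0],[0,0,0],255],[[0.41,0,0],[0,0,0],255]]'

```text
time_s: 15.88
eef_pos: [0.5495, 0.261, 0.3278]
tcp_rot: [0.275, 1.553, -0.273]
force: [-2.7, -0.9, 7.5]
opening: -0.0001
```

send_rows --steps '[[[0.03,0,0],[0,0,0],255],[[0.05,0,0],[0,0,0],255],[[0.05,0,0],[0,0,0],255]]'

```text
time_s: 16.13
eef_pos: [0.5495, 0.261, 0.3261]
tcp_rot: [0.275, 1.553, -0.273]
force: [-2.5, -1.6, 8.9]
opening: 0.0001
```

send_rows --steps '[[[0.03,0,0],[0,0,0],255],[[0.06,0,0],[0,0,0],255],[[0.06,0,0],[0,0,0],255]]'

```text
time_s: 16.38
eef_pos: [0.5495, 0.261, 0.3239]
tcp_rot: [0.275, 1.553, -0.273]
force: [-3.6, -1.9, 10.5]
opening: -0.0002
```

send_rows --steps '[[[0.025,0,0],[0,0,0],255],[[0.05,0,0],[0,0,0],255],[[0.05,0,0],[0,0,0],255]]'

```text
time_s: 16.63
eef_pos: [0.5495, 0.261, 0.3222]
tcp_rot: [0.275, 1.553, -0.273]
force: [-5.0, -2.5, 13.6]
opening: -0.0
```

send_rows --steps '[[[0.025,0,0],[0,0,0],255],[[0.025,0,0],[0,0,0],255]]'

```text
time_s: 16.8
eef_pos: [0.5495, 0.261, 0.3213]
tcp_rot: [0.275, 1.553, -0.273]
force: [-4.4, -2.2, 14.2]
opening: -0.0001
```

send_rows --steps '[[[0.025,0,0],[0,0,0],255],[[0.025,0,0],[0,0,0],255]]'

```text
time_s: 16.97
eef_pos: [0.5495, 0.261, 0.3204]
tcp_rot: [0.275, 1.553, -0.273]
force: [-5.9, -1.5, 13.6]
opening: 0.0003
```

send_rows --steps '[[[0.025,0,0],[0,0,0],255],[[0.05,0,0],[0,0,0],255],[[0.05,0,0],[0,0,0],255]]'

```text
time_s: 17.22
eef_pos: [0.5495, 0.261, 0.3186]
tcp_rot: [0.275, 1.553, -0.273]
force: [-5.3, -2.3, 16.9]
opening: -0.0001
```

send_rows --steps '[[[0.025,0,0],[0,0,0],255],[[0.025,0,0],[0,0,0],255]]'

```text
time_s: 17.38
eef_pos: [0.5496, 0.261, 0.3177]
tcp_rot: [0.275, 1.553, -0.273]
force: [-6.8, -2.9, 16.7]
opening: -0.0
```

```bash
python3 - <<'E'
from h import *
st();o=robot.observe();print(o['ft_torque'])
s=robot.grab_frame('side')['image']
a=[cv2.resize(x[145:215,265:335],None,fx=5.6,fy=5.6,interpolation=cv2.INTER_CUBIC) for x in(np.load('s9.npy'),s)]
save('s10.png',np.hstack(a))
E
```

```text
t 17.38 p [0.5496 0.261  0.3177] yaw -20.02 down [ 7.0e-04  1.4e-03 -1.0e+00] F [-6.78 -2.86 16.68] open -0.0
[-0.6229054   1.26834168 -0.03906436]
```

The force curve matches the first press exactly, and contact starts near TCP z 0.336, which fits a bar end that is already down. I'll check the tilt in the side images numerically.

```bash
python3 - <<'E'
from h import *
T=R.from_euler('z',-20,degrees=True)
f=robot.grab_frame('side');K=np.array(f['camera_matrix']);W=np.linalg.inv(np.array(f['view']))
P=lambda h0,h1:proj(T.apply([[-.065,-.047,h0],[.065,-.047,h1]])+[.594,.2448,.1355],K,W).round(1).tolist()
print("near edge bottom: loose",P(.008,.008),"bar down",P(-.001,.009),"seated",P(0,0))
s2=cv2.imread('pics/s2.png')[...,::-1]; s2=cv2.resize(s2,(120,100),interpolation=cv2.INTER_AREA)
for n,im,ox,oy in(("s2",s2,240,130),("s9",np.load('s9.npy'),0,0),("now",f['image'],0,0)):
    g=im.astype(float).mean(2);e=[]
    for x in range(283,317,3):
        c=g[160-oy:185-oy,x-ox];d=c[2:]-c[:-2];i=int(d.argmin());e.append(161+i)
    print(n,e)
E
```

```text
near edge bottom: loose [[279.3, 172.8], [319.1, 172.6]] bar down [[279.3, 175.4], [319.1, 172.4]] seated [[279.3, 175.1], [319.0, 174.9]]
s2 [170, 171, 171, 171, 171, 170, 170, 171, 170, 170, 170, 171]
s9 [174, 174, 174, 173, 173, 173, 173, 173, 173, 172, 172, 172]
now [179, 179, 178, 178, 178, 178, 178, 178, 177, 177, 176, 177]
```

The unloaded side view (s9) shows the near edge sloping from row 174 at the bar end to 172 at the plain end. That matches the prediction for "bar end down", so that end snapped on first touch. Now the plain end.

send_rows --steps '[[[-0.3,0,0],[0,0,0],255],[[-0.7,0,0],[0,0,0],255],[[-1.0,0,0.3],[0,0,0],255],[[-1.0,0,0.9],[0,0,0],255],[[-1.0,0,1.6],[0,0,0],255],[[-1.0,0,2.1],[0,0,0],255],[[-1.0,0,2.31],[0,0,0],255],[[-1.0,0,2.31],[0,0,0],255]]'

```text
time_s: 18.15
eef_pos: [0.6376, 0.228, 0.3554]
tcp_rot: [0.276, 1.552, -0.276]
force: [-0.4, -0.1, 0.4]
opening: -0.0001
```

send_rows --steps '[[[0,0,0],[0,0,0],255],[[0.2,0,0],[0,0,0],255],[[0.4,0,0],[0,0,0],255],[[0.6,0,0],[0,0,0],255],[[0.7,0,0],[0,0,0],255],[[0.8,0,0],[0,0,0],255],[[0.8,0,0],[0,0,0],255]]'

```text
time_s: 18.73
eef_pos: [0.6357, 0.2297, 0.3227]
tcp_rot: [0.274, 1.555, -0.274]
force: [-0.3, -0.0, 0.6]
opening: -0.0001
```

```bash
python3 -c "
from h import *
for i in range(2): st();robot.grab_frame('wrist')
plan(.6363,.2294,.3205,-20)"
```

```text
t 18.73 p [0.6357 0.2297 0.3227] yaw -19.98 down [-1.2e-03 -1.0e-04 -1.0e+00] F [-0.33 -0.01  0.63] open -0.0001
t 18.78 p [0.636  0.2296 0.3234] yaw -19.99 down [-4.e-04  2.e-04 -1.e+00] F [ 0.22 -0.79 -0.99] open -0.0001
shift [ 0.085 -0.004  0.003] turn [ 0.     0.002 -0.007]
```

send_rows --steps '[[[0.04,0,0],[0,0,0],255],[[0.08,0,0],[0,0,0],255],[[0.12,0,0],[0,0,0],255],[[0.16,0,0],[0,0,0],255],[[0.2,0,0],[0,0,0],255],[[0.24,0,0],[0,0,0],255],[[0.28,0,0],[0,0,0],255],[[0.28,0,0],[0,0,0],255]]'

```text
time_s: 19.5
eef_pos: [0.6365, 0.2296, 0.3135]
tcp_rot: [0.275, 1.552, -0.273]
force: [-1.2, -0.9, 7.7]
opening: 0.0002
```

send_rows --steps '[[[0.03,0,0],[0,0,0],255],[[0.05,0,0],[0,0,0],255],[[0.05,0,0],[0,0,0],255]]'

```text
time_s: 19.75
eef_pos: [0.6365, 0.2296, 0.3119]
tcp_rot: [0.275, 1.552, -0.273]
force: [-2.7, -1.2, 9.8]
opening: -0.0003
```

send_rows --steps '[[[0.03,0,0],[0,0,0],255],[[0.03,0,0],[0,0,0],255]]'

```text
time_s: 19.92
eef_pos: [0.6366, 0.2295, 0.3109]
tcp_rot: [0.275, 1.552, -0.273]
force: [-2.9, -1.2, 10.3]
opening: -0.0
```

send_rows --steps '[[[0.025,0,0],[0,0,0],255],[[0.025,0,0],[0,0,0],255]]'

```text
time_s: 20.08
eef_pos: [0.6367, 0.2295, 0.3095]
tcp_rot: [0.275, 1.551, -0.273]
force: [1.4, 0.4, 5.1]
opening: -0.0002
```

send_rows --steps '[[[0.025,0,0],[0,0,0],255],[[0.025,0,0],[0,0,0],255]]'

```text
time_s: 20.25
eef_pos: [0.6367, 0.2296, 0.3081]
tcp_rot: [0.275, 1.552, -0.273]
force: [-0.5, -0.1, 4.8]
opening: -0.0002
```

send_rows --steps '[[[0.025,0,0],[0,0,0],255],[[0.025,0,0],[0,0,0],255]]'

```text
time_s: 20.42
eef_pos: [0.6367, 0.2296, 0.3072]
tcp_rot: [0.275, 1.552, -0.273]
force: [0.5, 0.0, 6.6]
opening: -0.0002
```

send_rows --steps '[[[0.025,0,0],[0,0,0],255],[[0.025,0,0],[0,0,0],255]]'

```text
time_s: 20.58
eef_pos: [0.6367, 0.2296, 0.3063]
tcp_rot: [0.275, 1.552, -0.273]
force: [0.2, 0.8, 7.3]
opening: -0.0
```

The force fell from 10.3 N to about 5 N, so the plain end has snapped. I'll lift off and check.

send_rows --steps '[[[-0.3,0,0],[0,0,0],255],[[-0.8,0,0],[0,0,0],255],[[-1.5,0,0],[0,0,0],255],[[-2.3,0,0],[0,0,0],255],[[-2.7,0,-0.7],[0,0,0],255],[[-2.7,0,-1.6],[0,0,0],255],[[-2.7,0,-2.5],[0,0,0],255],[[-2.7,0,-3.2],[0,0,0],255]]'

```text
time_s: 21.25
eef_pos: [0.5134, 0.2741, 0.4139]
tcp_rot: [0.274, 1.554, -0.272]
force: [0.2, 0.8, -0.0]
opening: 0.0004
```

send_rows --steps '[[[0,0,0],[0,0,0],255],[[0,0,0],[0,0,0],255],[[0,0,0],[0,0,0],255],[[0,0,0],[0,0,0],255]]'

```text
time_s: 21.58
eef_pos: [0.5169, 0.2725, 0.4137]
tcp_rot: [0.276, 1.552, -0.275]
force: [-0.0, 1.1, -0.5]
opening: 0.0001
```

```bash
python3 - <<'E'
from h import *
st()
f=robot.grab_frame('side');g=f['image'].astype(float).mean(2)
print([161+int((g[162:185,x]-g[160:183,x]).argmin()) for x in range(283,317,3)])
im,K,W,_=grab('wrist')
a=cv2.resize(f['image'][130:230,240:340],None,fx=4,fy=4,interpolation=cv2.INTER_CUBIC)
t=robot.grab_frame('top')['image'];b=cv2.resize(t,(400,300));w=cv2.resize(im,(400,300))
c=np.zeros((600,800,3),np.uint8);c[:400,:400]=a;c[:300,400:]=b;c[300:,400:]=w;save('fin.png',c)
E
```

```text
t 21.58 p [0.5169 0.2725 0.4137] yaw -20.1 down [ 1.2e-03  2.0e-04 -1.0e+00] F [-0.05  1.05 -0.47] open 0.0001
[174, 174, 174, 174, 174, 174, 174, 174, 174, 174, 174, 174]
```

View pics/fin.png

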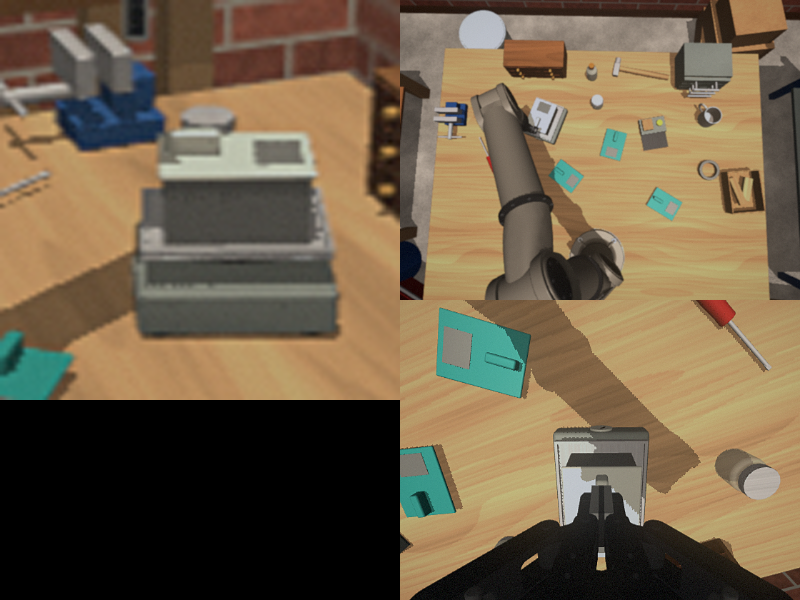

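The side crop shows the lid flush and level, with its near edge at row 174 all along. The top and wrist panels show the other things in place and the gripper clear. I'll hand in.

```bash
python3 -c "
from h import *
print(robot.hand_in());st()"
```

```text
the job is handed in; nothing more can be done
None
the job is handed in; nothing more can be done
```

The lid is on the tub with both ends down, and the job was handed in at about 21.7 s. I drew the white lid straight out of the keeper by its bar, laid it on the tub and let go. I then pressed the bar end and the plain end in turn with shut fingers.

**Seating:** In the last side view the lid's near edge is at row 174 all along, which matches "seated and level". The gripper was clear, with no force on it beyond sensor noise. The bystanders I could see looked unmoved, by eye only.

**Bar end:** I didn't see it snap in the force readings. It seems to have gone home on first contact, when the arm came down faster than intended. I then pressed it twice more than needed, up to about 17 N, before the side view showed it was already down.

**Plain end:** It snapped at about 10 N, when the reading fell to about 5 N. That is slightly under the stated 11 to 16 N.

**Platform:** By the force readings the platform went down about 19 mm at most, short of the 24 mm stop. I didn't measure that travel directly.

**Disagreements:** My plate-height estimate from the lid's width in the wrist view was unreliable, because the colour mask picked up part of the scale. I relied on the side view instead. The sideways readings of up to 7 N while pressing the bar end were never fully explained.

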